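# Draw the wire mandrel out of the half-roofed tool case

## Robot

A 7-joint arm with a two-finger parallel gripper is mounted at the origin on the work surface. World frame = base frame: x ahead of the robot, y to its left, z up, the work surface at z = 0. Lengths are in m, angles in rad, forces in N, time in s.
With the tool pointing down it reaches from about 0.425 to 1.025 m from the base axis. Payload 9.4 kg.
Tool frame: the origin (TCP) lies midway between the tips of the shut fingers; the grasp point (between the pads) lies 19 mm behind it; z points along the fingers, y is the line along which they close (so a half turn about z gives the same grasp; the last joint's range is limited). The gripper opens to 85 mm and grips with 20 to 120 N. Pads are 22 mm wide; open, the fingers measure 114 mm over their backs; the gripper's body (76 mm by 85 mm) begins 54 mm behind the grasp point. The pads swing forward as they close: fully open they stand 13 mm farther back than shut.
Start: joints at [-1.272, 0.599, -0.003, 1.599, 0.002, 0.943, -0.08], TCP at [0.266, 0.674, 0.231] pointing down, gripper open.
Joint ranges: [-2.57, 2.57], [-0.35, 1.97], [-1.29, 1.29], [0.11, 2.56], [-1.05, 4.19], [0.11, 1.86], [-2.63, 2.63]. Speed limits (rad/s): [2.22, 2.22, 3.01, 3.01, 3.14, 3.14, 3.14].

## Interface

Orientations are given as [roll, pitch, yaw] about the fixed x, y, z axes, in that order (R = Rz(yaw) Ry(pitch) Rx(roll)).
In Python, from rig import status, optics, ticket gives the robot as it stands.
- The arm moves only by the tool move_arm, never from a script. Its argument "commands" is a list that holds one entry, the list of rows, each a list of 7 numbers: the turn, a rotation vector about the tool's x, y, z in degrees, then the shift along the tool's x, y, z in m, then the opening, from 0 (shut) to 1 (fully open). A call has 1 to 12 rows; each row shifts and turns the commanded pose from where the row before left it, along the tool's axes as they then stand; what a row does not reach is not made up. A row lasts 1/12 s, in which the tool goes at most 41.7 mm and 7.16 degrees, less where a joint would pass 70% of its speed; a pose out of reach is approached as far as the arm can. A call is refused whole if a number of a shift passes 0.0417 or a number of a turn 7.16, either way. A call with a gripper value outside its range is refused whole. The fingers move at their own pace and stop on an object; "newtons" is the grip in N (left out, the last holds). Time passes only in rows, so rows that do not move let the fingers close. It gives the time, the measured TCP pose, the force, the opening and the grip force at its end, in the units of the state.
- status.sense(): the state, without advancing time (a new reading comes with each control period).
- optics.get_image(name): name is "side" or "top"; returns (picture, depth): 480x640x3 uint8, red, green, blue; 480x640 float32, m along the optical axis (not along the pixel's ray), 0 where there is no reading.
- optics.camera_model(name): a dict with "fov_y" (degrees; the focal length in pixels is half the picture's height over the tangent of half this angle, whatever the lens; pixels are square), "cx", "cy" (the principal point, pixels), "camera_from_world" (4x4, takes a point from world to camera coordinates). Camera axes: x right, y down, z forward; pixel columns grow to the right and rows downward; lengths in m; the calibration is good to about 2 mm. A picture is of the moment at which its call begins. camera_model takes no time and is no camera call.
- ticket.sign_off(): hands the job in; it is judged then, once.
The state is a dict: "time": time; "joint_pos": joint angles; "qd": joint speeds; "joint_torque": joint torques, N m; "tool_pos": TCP position; "orientation": TCP orientation; "force": force on the tool from outside, world axes, zero at the start; "moment": the same for the moment, N m; "opening": opening from 0.0 (shut) to 1.0 (fully open); "gripper_force": force on a finger pad.
Only numpy, scipy, OpenCV 4.12 (cv2) and the standard library are available. Lean on these libraries where they do the work, as an engineer would, in place of code of your own. Each camera call takes 0.05 s, during which the arm holds its last target. There are 200 camera calls.

## Task

The long wooden-handled wire mandrel lies in the white tool case, partly under the case's fixed roof, and the hatch is shorter than the mandrel. Tilt it handle end up, draw it out diagonally through the hatch without forcing it against the roof, and finish still holding it in the gripper, still and roughly level, over the middle of the grey bead mat and at least 10 cm above it, touching nothing else. Leave the jar, the bowl and the pliers where they are.

Things in the scene. Friction and masses are not known exactly. Their poses are not given: they have to be found in the camera images.
- mandrel: Loose wire mandrel, 190 mm long, about 80 g: square wood handle 18 x 18 x 95 mm with brass band, and coaxial round steel rod 12 mm thick, 95 mm long. Origin on its axis in the handle, near its balance point; +x points along it from rod tip to handle butt. Starts flat on the case floor, within 5 degrees of the case's x axis, handle under the hatch, rod under the roof; axis 14 mm above the bench.
- mandrel_tip (a point): Centre of the steel rod's free end (origin of mandrel -129 mm along its x).
- mandrel_butt (a point): Centre of the handle's butt end (origin of mandrel +61 mm along its x).
- case: White plastic case, 216 (x) x 134 (y) mm, fixed to the bench. Walls and floor 5 mm, wall tops 64 mm high; cavity 206 x 124 mm. A flat roof (underside 64, top 69 mm high) covers the -x end, full width, up to x = -12 mm; from there to x = +103 mm is the open hatch, 115 x 124 mm. Origin: centre of the underside; +x from roofed end (facing the robot, within 20 degrees) to hatch end.
- case_hatch (a point): Centre of the hatch opening, level with the wall tops (45.5 mm along the case's +x from its origin, 64 mm up).
- mat: The grey felt bead mat, 160 (x) x 200 (y) x 3 mm, fixed flat on the bench on the other side from the case. Origin: centre of its underside.
- jar: Bystander: amber glass bead jar with black cap, 52 mm across, 65 mm high, standing loose. Origin: centre of its underside.
- bowl: Bystander: small white bowl, 68 mm across, 32 mm high, loose. Origin: centre of its underside.
- pliers: Bystander: pliers with black handles lying flat, about 120 mm long, 12 mm high, loose. Origin: under their pivot.
- case_roof: The case's fixed roof, a flat plate 96 (x) x 134 (y) x 5 mm, part of the case. Origin: centre of its underside, 60 mm along the case's -x from the case's origin, 64 mm above the bench; axes as the case's.
Mind the look-alikes: they are no part of the job. Of the things like the mandrel, leave any that is red; of the rest the smaller one is meant.

How it is judged:
By the outcome, as a careful person would: the job done as asked, in the order asked, and still so for the second after the job is handed in, while the arm keeps its last pose, push and grip.
It also fails if it takes over 45 s, if anything falls off the work surface, if the arm or the gripper's body presses on something with over 40 N, if the wrist force passes 120 N, or if a joint passes its speed limit or range.

## Working session

There is one attempt and no reset: what is moved stays moved. The work goes in short steps, Python scripts to look and compute and a tool call to move; the robot and the scene stay as the last step left them, time stands still between calls to the robot, and variables do not carry over. Pictures are saved under pics/ and viewed, at most 10 in all, crops included, and the job is handed in when it is done.

Besides the shell and the picture viewer there is one more tool, called after "Call:" by a JSON object that holds its "api" and its "payload". move_arm: Moves the arm, as the interface text tells. Its arguments: {"type":"object","properties":{"commands":{"type":"array"},"newtons":{"type":"number"}},"required":["commands"]}

```bash
mkdir -p pics; cat > h.py <<'E'
import numpy as np,cv2
from rig import status,optics,ticket
def cam(n):
    m=optics.camera_model(n); f=240/np.tan(np.radians(m['fov_y'])/2); return f,m['cx'],m['cy'],np.array(m['camera_from_world'])
def cloud(n,d):
    f,cx,cy,T=cam(n); v,u=np.mgrid[:480,:640]
    P=np.stack([(u-cx)/f*d,(v-cy)/f*d,d],-1); Ti=np.linalg.inv(T)
    return P@Ti[:3,:3].T+Ti[:3,3]
E
python3 - <<'E'
from h import *
for n in('top','side'):
    p,d=optics.get_image(n); np.savez(f'{n}0.npz',p=p,d=d,P=cloud(n,d)); cv2.imwrite(f'pics/{n}0.png',p[...,::-1])
    print(n,optics.camera_model(n))
print(status.sense())
E
```

```text
top {'fov_y': 57.95444598275289, 'cx': 315.44764497541433, 'cy': 243.149709845856, 'camera_from_world': array([[-0.01640352, -0.99984787, -0.00592935,  0.02364065],
       [-0.99124682,  0.01703878, -0.1309176 ,  0.47437523],
       [ 0.13099872,  0.00372994, -0.99137552,  0.98752438],
       [ 0.        ,  0.        ,  0.        ,  1.        ]])}
side {'fov_y': 53.933842618720654, 'cx': 316.299603540715, 'cy': 235.56292173749745, 'camera_from_world': array([[ 0.90616982, -0.42273835, -0.01218801, -0.44310517],
       [-0.31070198, -0.64590707, -0.69732943,  0.226967  ],
       [ 0.28691557,  0.63568572, -0.71664714,  1.00500825],
       [ 0.        ,  0.        ,  0.        ,  1.        ]])}
{'time': 0.1, 'joint_pos': array([-1.27169883,  0.60002595, -0.00254272,  1.60008954,  0.00177648,
        0.94289194, -0.0797989 ]), 'qd': array([-0.00157121, -0.00171596,  0.00148132, -0.00139074,  0.00067578,
        0.00011238, -0.0001625 ]), 'joint_torque': array([ 4.79545357e-03, -7.77990389e+01,  1.56991839e+00, -2.58623224e+01,
        1.26624791e-02,  5.49521239e-03, -5.20017318e-05]), 'tool_pos': array([0.2659314 , 0.67399263, 0.230503  ]), 'orientation': array([-3.14018466e+00,  1.12973328e-04,  2.76584052e+00]), 'force': array([ 0.0925021 ,  0.70551735, -0.40316285]), 'moment': array([ 0.04299295, -0.03190457,  0.00981011]), 'gripper_force': 0.0, 'opening': 1.0017094777331832}
```

View pics/top0.png

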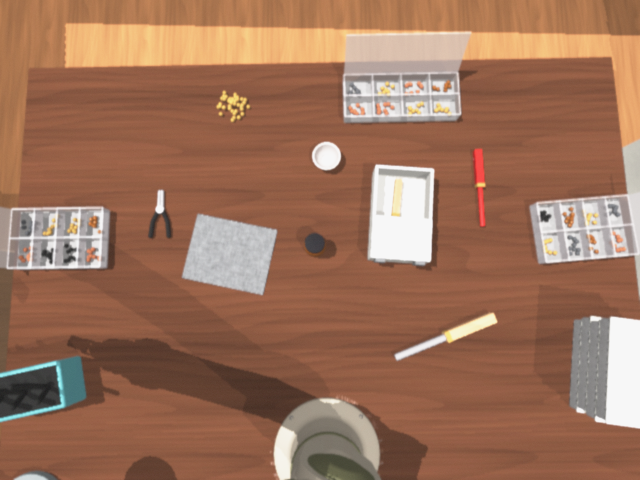

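View pics/side0.png

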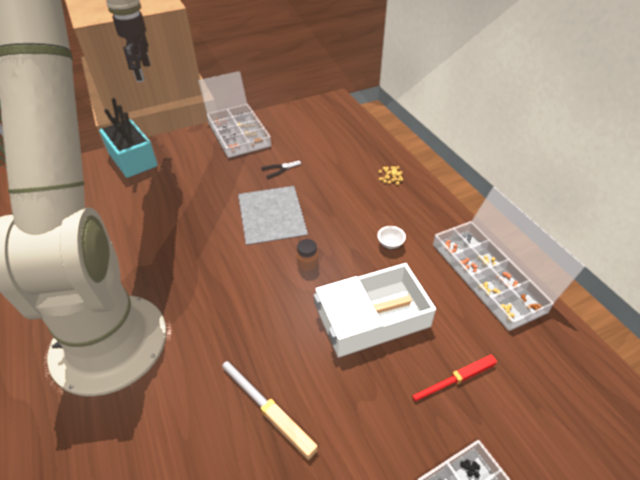

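In the top view there are three mandrel-like things: red at (480,187), a large wooden one on the bench at (447,337), and a wooden one in the white case at (398,197). The one in the case fits: it isn't red, it's the smaller of the two wooden ones, and it lies with its handle under the hatch. The jar is at (315,243), the bowl at (326,156), the pliers at (160,213) and the mat at (230,254).

```bash
python3 - <<'E'
from h import *
D=np.load('top0.npz');p,d,P=D['p'],D['d'],D['P']
cv2.imwrite('pics/crop0.png',cv2.resize(p[140:290,340:520][...,::-1],None,fx=4,fy=4,interpolation=cv2.INTER_CUBIC))
v,u=np.mgrid[:480,:640]
def box(m,n):
    q=P[m][:,:2]*1000; r=cv2.minAreaRect(q.astype(np.float32)); print(n,m.sum(),np.round(r[0],1),np.round(r[1],1),round(r[2],2),'z',np.percentile(P[m][:,2],[5,50,95]).round(4))
reg=(u>355)&(u<445)&(v>155)&(v<275)&(d>0)
box(reg&(P[...,2]>.055)&(P[...,2]<.08),'case rim')
box(reg&(P[...,2]>.066)&(P[...,2]<.08),'roof')
hsv=cv2.cvtColor(p,cv2.COLOR_RGB2HSV)
m=reg&(hsv[...,1]>60)&(hsv[...,0]<35)&(P[...,2]>.012)&(P[...,2]<.035)&(u>383)&(u<412)&(v>172)
m=cv2.morphologyEx(m.astype(np.uint8),cv2.MORPH_OPEN,np.ones((3,3)))>0
box(m,'handle'); q=P[m]; print(q.min(0),q.max(0)); 
c=q[:,:2].mean(0);w,V=np.linalg.eigh(np.cov((q[:,:2]-c).T));print(c,V[:,1],np.degrees(np.arctan2(V[1,1],V[0,1])))
m=(u>175)&(u<285)&(v>205)&(v<300)&(hsv[...,1]<40)&(P[...,2]<.02)&(d>0);box(m,'mat')
for n,(a,b) in dict(jar=(315,243),bowl=(326,156),pl=(160,213)).items():
    mm=(abs(u-a)<40)&(abs(v-b)<40)&(P[...,2]>.008)&(d>0); print(n,P[mm].mean(0),P[mm].max(0))
E
```

```text
case rim 3082 [ 533.8 -184. ] [135.3 225.5] 84.84 z [0.0619 0.0691 0.0723]
roof 2541 [ 533.1 -183.4] [134.4 223.4] 84.97 z [0.0668 0.0696 0.0725]
handle 89 [ 581.3 -179.7] [17.3 84.8] 85.66 z [0.0202 0.0237 0.0263]
[ 0.53920981 -0.19102581  0.01959927] [ 0.62342341 -0.16805011  0.02869839]
[ 0.58077777 -0.18202193] [-0.98758273  0.15709979] 170.9614023597362
mat 5464 [457.8 224. ] [202.3 161.4] 77.35 z [0.0002 0.0034 0.0066]
jar [0.46742638 0.01792442 0.05899594] [0.49391704 0.04326274 0.07058234]
bowl [ 0.70694956 -0.02559853  0.02149749] [0.78624849 0.01826017 0.03616283]
pl [0.54737586 0.39117429 0.01054567] [0.61456622 0.41792952 0.0156861 ]
```

View pics/crop0.png

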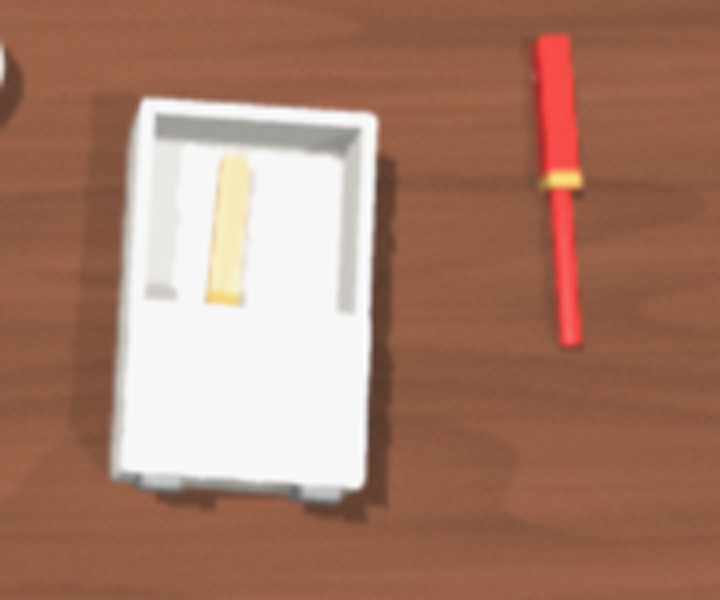

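The crop shows the wooden mandrel in the case, with its handle at about (230,228) in the crop, which is (397,197) in the full picture. Its brass band is at the roof edge and the red look-alike lies outside. Next I'll refine its pose by fitting the model to both pictures.

```bash
python3 - <<'E'
from h import *
from scipy.optimize import minimize
def proj(n,X):
    f,cx,cy,T=cam(n); c=X@T[:3,:3].T+T[:3,3]; return np.stack([f*c[:,0]/c[:,2]+cx,f*c[:,1]/c[:,2]+cy],1)
def hull(n,X,K=8):
    im=np.zeros((480*4,640*4),np.uint8); q=(proj(n,X)+.5)*4
    cv2.fillConvexPoly(im,cv2.convexHull(np.round(q*16).astype(np.int32)),255,shift=4)
    return cv2.resize(im,(640,480),interpolation=cv2.INTER_AREA)/255.
def boxp(x0,x1,y0,y1,z0,z1): return np.array([[a,b,c] for a in(x0,x1) for b in(y0,y1) for c in(z0,z1)])
def place(X,x,y,a):
    c,s=np.cos(a),np.sin(a); return X@np.array([[c,s,0],[-s,c,0],[0,0,1]])+[x,y,0]
W={'top':(355,445,155,275),'side':(305,445,250,365)}
img={n:np.load(n+'0.npz')['p'] for n in W}
# case: white silhouette vs wood
def sat(n): return cv2.cvtColor(img[n],cv2.COLOR_RGB2HSV)[...,1].astype(float)
def fit(model,target,x0,sc):
    def cost(v):
        e=0
        for n,(a,b,c,d) in W.items(): e+=((hull(n,place(model,*(np.array(v)*sc)))-target[n])[c:d,a:b]**2).sum()
        return e
    r=min((minimize(cost,(np.array(x0)+np.array(k)*sc)/sc,method='Nelder-Mead',options=dict(initial_simplex=None,xatol=.01,fatol=.01)) for k in[(0,0,0),(1,1,1),(-1,1,-1),(1,-1,1)]),key=lambda r:r.fun)
    return r.x*sc,r.fun
sc=np.array([.002,.002,.02])
h=place(boxp(-.034,.061,-.009,.009,.005,.023),0,0,0)
for only in (['top','side'],['top'],['side']):
    Wf=dict(W); W={k:Wf[k] for k in only}
    th={}
    for n in W:
        p=img[n].astype(float); th[n]=np.clip((p[...,0]-p[...,2])/ (75 if 1 else 1),0,1)
        hs=cv2.cvtColor(img[n],cv2.COLOR_RGB2HSV); br=(p[...,0]<190); th[n][br]=0
        if only==['top','side']: print(n,'yellow px',th[n][W[n][2]:W[n][3],W[n][0]:W[n][1]].sum())
    r=fit(h,th,[.575,-.18,-.09],sc); print('mandrel',only,r[0],np.degrees(r[0][2]),r[1])
    W=Wf
tc={n:np.clip((150-sat(n))/60,0,1) for n in W}
W={'top':W['top']}
r=fit(boxp(-.108,.108,-.067,.067,0,.064),tc,[.5335,-.1837,-.09],sc);print('case',r[0],np.degrees(r[0][2]),r[1])
E
```

```text
top yellow px 363.72
side yellow px 634.3866666666667
mandrel ['top', 'side'] [ 0.57526717 -0.1816544  -0.11571861] -6.630187925882232 282.1439883121876
mandrel ['top'] [ 0.57477024 -0.18128231 -0.13574743] -7.777755013256257 59.09399523260284
mandrel ['side'] [ 0.58085659 -0.1832484  -0.07352747] -4.212813761622416 217.21034678969625
case [ 0.53822041 -0.18638764 -0.06919229] -3.964426472096577 817.2674394463668
```

```bash
python3 - <<'E'
from h import *
def proj(n,X):
    f,cx,cy,T=cam(n); c=X@T[:3,:3].T+T[:3,3]; return np.stack([f*c[:,0]/c[:,2]+cx,f*c[:,1]/c[:,2]+cy],1)
def place(X,x,y,a):
    c,s=np.cos(a),np.sin(a); return X@np.array([[c,s,0],[-s,c,0],[0,0,1]])+[x,y,0]
def rect(x0,x1,y0,y1,z): return np.array([[x0,y0,z],[x1,y0,z],[x1,y1,z],[x0,y1,z]])
out=[]
for n,(a,b,c,d) in {'top':(360,445,155,275),'side':(310,440,250,360)}.items():
    p=np.load(n+'0.npz')['p'][c:d,a:b,::-1]; k=5; I=cv2.resize(p,None,fx=k,fy=k,interpolation=cv2.INTER_CUBIC)
    for M,po,col in[(rect(-.108,.108,-.067,.067,.064),(.536,-.185,-.08),(0,0,255)),(rect(-.012,.103,-.062,.062,.064),(.536,-.185,-.08),(0,160,0)),(rect(-.034,.061,-.009,.009,.023),(.576,-.181,-.1),(255,0,0))]:
        q=(proj(n,place(M,*po))-[a,b*0+c]+.5)*k; cv2.polylines(I,[np.round(q).astype(np.int32)],True,col,1)
    out.append(I[:550])
h=550; out=[cv2.resize(o,(int(o.shape[1]*.75),int(o.shape[0]*.75)),interpolation=cv2.INTER_AREA) for o in out]
H=max(o.shape[0] for o in out); out=[cv2.copyMakeBorder(o,0,H-o.shape[0],0,0,0) for o in out]
I=np.hstack(out); print(I.shape); cv2.imwrite('pics/ov.png',I)
E
```

```text
(412, 805, 3)
```

View pics/ov.png

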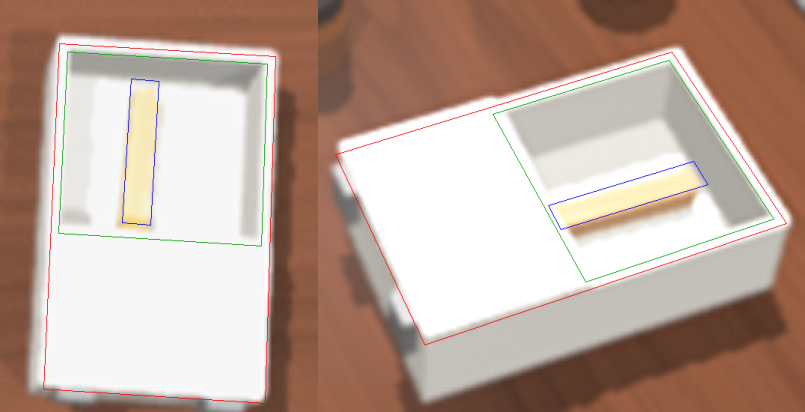

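The overlay shows the case and handle outlines within about 2–3 mm. From it I take the case at (0.537, -0.185) with yaw about -5°, and the mandrel origin at about (0.574, -0.181) with yaw about -5.2°. Next I approach above the handle.

Call:
{"api": "move_arm", "payload": {"commands": [[[0,0,-5.43,0,0,0,0.6],[0,0,-5.43,0,0,0,0.6],[0,0,-5.43,0,0,0,0.6],[0,0,0,-0.0164,-0.0343,0,0.6],[0,0,0,-0.0164,-0.0343,0,0.6],[0,0,0,-0.0164,-0.0343,0,0.6],[0,0,0,-0.0164,-0.0343,0,0.6],[0,0,0,-0.0164,-0.0343,0,0.6],[0,0,0,-0.0164,-0.0343,0,0.6],[0,0,0,-0.0164,-0.0343,0,0.6],[0,0,0,-0.0164,-0.0343,0,0.6],[0,0,0,-0.0164,-0.0343,0,0.6]]], "newtons": 60}}

```text
time: 1.1
tool_pos: [0.3851, 0.3516, 0.2312]
orientation: [-3.141, -0.0, 3.05]
force: [0.5, -0.4, 0.1]
opening: 0.597
gripper_force: 0.0
```

Call:
{"api": "move_arm", "payload": {"commands": [[[0,0,0,-0.0164,-0.0343,0,0.6],[0,0,0,-0.0164,-0.0343,0,0.6],[0,0,0,-0.0164,-0.0343,0,0.6],[0,0,0,-0.0164,-0.0343,0,0.6],[0,0,0,-0.0164,-0.0343,0,0.6],[0,0,0,-0.0164,-0.0343,0,0.6],[0,0,0,-0.0164,-0.0343,0,0.6],[0,0,0,-0.0164,-0.0343,0,0.6],[0,0,0,-0.0164,-0.0343,0,0.6],[0,0,0,-0.0164,-0.0343,0,0.6],[0,0,0,-0.0164,-0.0343,0,0.6],[0,0,0,0,0,0,0.6]]]}}

```text
time: 2.1
tool_pos: [0.5318, -0.0466, 0.2312]
orientation: [-3.139, 0.002, 3.041]
force: [-0.1, -0.4, -0.5]
opening: 0.602
gripper_force: 0.0
```

Call:
{"api": "move_arm", "payload": {"commands": [[[0,0,0,-0.0161,-0.0325,0,0.6],[0,0,0,-0.0161,-0.0325,0,0.6],[0,0,0,-0.0161,-0.0325,0,0.6],[0,0,0,-0.0161,-0.0325,0,0.6],[0,0,0,0,0,0.035,0.6],[0,0,0,0,0,0.035,0.6],[0,0,0,0,0,0.035,0.6],[0,0,0,0,0,0.02,0.6],[0,0,0,0,0,0,0.6],[0,0,0,0,0,0,0.6]]]}}

```text
time: 2.93
tool_pos: [0.5817, -0.1737, 0.1055]
orientation: [3.141, -0.003, 3.05]
force: [-0.6, 0.7, 0.8]
opening: 0.6
gripper_force: 0.0
```

```bash
python3 - <<'E'
from h import *
p,d=optics.get_image('side'); cv2.imwrite('pics/s1.png',cv2.resize(p[170:370,300:500][...,::-1],None,fx=3,fy=3,interpolation=cv2.INTER_CUBIC))
s=status.sense(); print(s['tool_pos'],s['orientation'],s['joint_pos'])
E
```

```text
[ 0.58265689 -0.17396217  0.10683563] [-3.14153110e+00  4.02548095e-05  3.05021590e+00] [ 0.19429602  0.61798516  0.00374693  1.97531211 -0.00405604  0.54825582
  1.68023099]
```

View pics/s1.png

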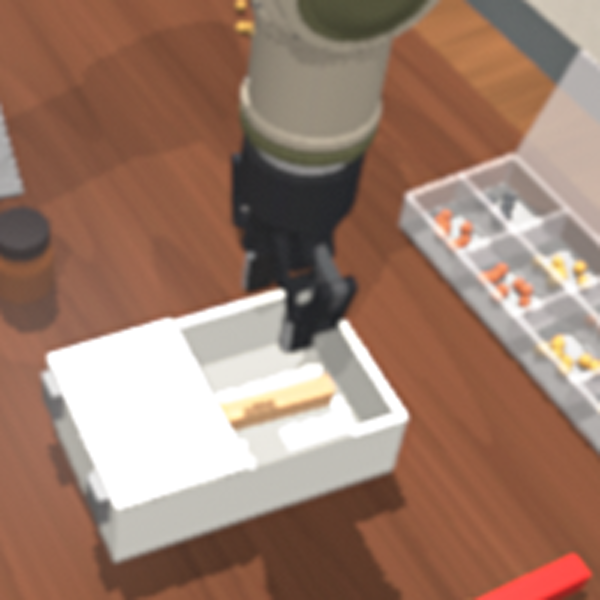

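The side crop shows the open fingers above the hatch at about (310,310), next to the handle, and the jar standing clear. Joint 6 is getting close to its lower limit (0.11), so I'm checking the wrist range along the planned path before going on.

```bash
python3 - <<'E'
import numpy as np
L1,L2,C=.655,.439,-.0517
def j(r,z,phi,d):  # phi outward tilt of fingers
    H=C+d; rw=r-d*np.sin(phi); zw=z+d*np.cos(phi)-H
    D=np.hypot(rw,zw); a4=np.arccos((D*D-L1*L1-L2*L2)/(2*L1*L2))
    j2=np.arctan2(rw,zw)-np.arctan2(L2*np.sin(a4),L1+L2*np.cos(a4))
    return np.round([j2,a4,np.pi-j2-a4-phi],2)
print(j(.7246,.2305,0,.4),j(.6081,.1068,0,.4))
for d in(.3,.4,.5):
  for lean in(0,10,15):
    R=[]
    t=lambda th,dr=0,dz=0:None
    for th,draw,lift in[(0,0,0),(10,0,.003),(20,0,.003),(20,.06,.003),(20,.13,.003),(20,.13,.1)]:
        a=np.radians(th); tipr=.611-.139; r=tipr+(.139+draw)*np.cos(a); z=.014+(.139+draw)*np.sin(a)+lift
        ph=np.radians(th-lean); r+=np.sin(ph)*.006; z-=.006*np.cos(ph); R.append(j(r,z,ph,d)[2])
    print(d,lean,R)
E
```

```text
[0.6  1.6  0.94] [0.62 1.98 0.55]
0.3 0 [np.float64(0.36), np.float64(0.14), np.float64(-0.11), np.float64(0.03), np.float64(0.18), np.float64(0.37)]
0.3 10 [np.float64(0.62), np.float64(0.41), np.float64(0.18), np.float64(0.31), np.float64(0.45), np.float64(0.64)]
0.3 15 [np.float64(0.74), np.float64(0.54), np.float64(0.31), np.float64(0.44), np.float64(0.58), np.float64(0.76)]
0.4 0 [np.float64(0.36), np.float64(0.1), np.float64(-0.19), np.float64(-0.04), np.float64(0.11), np.float64(0.32)]
0.4 10 [np.float64(0.64), np.float64(0.41), np.float64(0.14), np.float64(0.28), np.float64(0.42), np.float64(0.61)]
0.4 15 [np.float64(0.78), np.float64(0.55), np.float64(0.3), np.float64(0.43), np.float64(0.57), np.float64(0.75)]
0.5 0 [np.float64(0.36), np.float64(0.07), np.float64(-0.27), np.float64(-0.11), np.float64(0.05), np.float64(0.26)]
0.5 10 [np.float64(0.67), np.float64(0.41), np.float64(0.11), np.float64(0.25), np.float64(0.39), np.float64(0.59)]
0.5 15 [np.float64(0.82), np.float64(0.56), np.float64(0.28), np.float64(0.41), np.float64(0.56), np.float64(0.74)]
```

Gripping with the tool vertical would drive joint 6 past its limit while tilting. So I'll grip with the gripper leaning 15° outward and then tilt.

Call:
{"api": "move_arm", "payload": {"commands": [[[0,5,0,0,0,0,0.6],[0,5,0,0,0,0,0.6],[0,5,0,0,0,0,0.6],[0,0,0,0.0068,-0.0077,0.0018,0.6],[0,0,0,0,0,0,0.6],[0,0,0,-0.0071,0,0.0266,0.6],[0,0,0,-0.0071,0,0.0266,0.6],[0,0,0,0,0,0,0.6],[0,0,0,0,0,0,0.6],[0,0,0,0,0,0,0.6]]]}}

```text
time: 3.82
tool_pos: [0.575, -0.1814, 0.053]
orientation: [-3.141, -0.26, 3.05]
force: [-0.0, -0.8, -0.7]
opening: 0.601
gripper_force: 0.0
```

```bash
python3 - <<'E'
from h import *
p,d=optics.get_image('side'); q,_=optics.get_image('top')
f=lambda a,k:cv2.resize(a[...,::-1],None,fx=k,fy=k,interpolation=cv2.INTER_CUBIC)
cv2.imwrite('pics/s2.png',np.hstack([f(p[230:370,310:450],3),f(q[150:270,350:450],3.5)]))
s=status.sense(); print(s['tool_pos'],s['orientation'],s['joint_pos'],s['force'])
E
```

```text
[ 0.57544139 -0.18141068  0.05320529] [-3.14114327 -0.25890747  3.04970575] [0.17726139 0.77450501 0.03076241 1.82010902 0.00982909 0.80457881
 1.67327213] [-0.46367854 -0.0300558  -0.20998146]
```

View pics/s2.png

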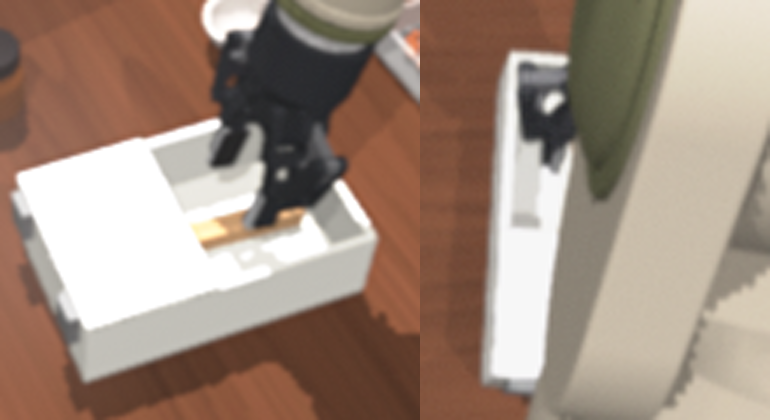

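The fingers at about (230,150) and (265,210) straddle the handle and are clear of the walls. I'll descend and grip.

Call:
{"api": "move_arm", "payload": {"commands": [[[0,0,0,-0.0054,0,0.0201,0.6],[0,0,0,-0.0054,0,0.0201,0.6],[0,0,0,0,0,0,0.6],[0,0,0,0,0,0,0.6],[0,0,0,0,0,0,0.6]]]}}

```text
time: 4.33
tool_pos: [0.5746, -0.1833, 0.0107]
orientation: [-3.139, -0.261, 3.048]
force: [-2.0, -5.2, 0.5]
opening: 0.599
gripper_force: 0.0
```

Call:
{"api": "move_arm", "payload": {"commands": [[[0,0,0,0,0,0,0.4],[0,0,0,0,0,0,0.3],[0,0,0,0,0,0,0.2],[0,0,0,0,0,0,0.1],[0,0,0,0,0,0,0.0],[0,0,0,0,0,0,0.0],[0,0,0,0,0,0,0.0],[0,0,0,0,0,0,0.0]]], "newtons": 60}}

```text
time: 5.0
tool_pos: [0.5753, -0.1808, 0.0108]
orientation: [3.141, -0.26, 3.05]
force: [0.2, -0.4, 6.6]
opening: 0.19
gripper_force: 59.0
```

Gripped at 59 N with opening 0.19. Next I tilt the handle up about the rod tip.

Call:
{"api": "move_arm", "payload": {"commands": [[[0,0,0,0.0037,0,-0.0021,0.0],[0,0,0,0,0,0,0.0],[0,-2,0,0.0012,0,-0.0044,0.0],[0,-2,0,0.0012,0,-0.0044,0.0],[0,-2,0,0.0012,0,-0.0044,0.0],[0,-2,0,0.0012,0,-0.0044,0.0],[0,-2,0,0.0012,0,-0.0044,0.0],[0,0,0,0,0,0,0.0],[0,0,0,0,0,0,0.0]]]}}

```text
time: 5.75
tool_pos: [0.5697, -0.1806, 0.0357]
orientation: [3.142, -0.088, 3.05]
force: [1.3, -0.9, -0.7]
opening: 0.188
gripper_force: 58.0
```

```bash
python3 - <<'E'
from h import *
p,d=optics.get_image('side'); 
f=lambda a,k:cv2.resize(a[...,::-1],None,fx=k,fy=k,interpolation=cv2.INTER_CUBIC)
cv2.imwrite('pics/s3.png',f(p[220:370,300:460],4))
s=status.sense(); print(s['tool_pos'],s['orientation'],s['joint_pos'],s['force'],s['moment'])
E
```

```text
[ 0.57011621 -0.18052837  0.03546616] [ 3.14149847 -0.08772744  3.05025007] [0.20012261 0.73982817 0.00946864 1.9648516  0.00733042 0.52409702
 1.68033755] [-0.2019125   0.19246648 -0.90140349] [-0.07110839 -0.09022652 -0.0101243 ]
```

View pics/s3.png

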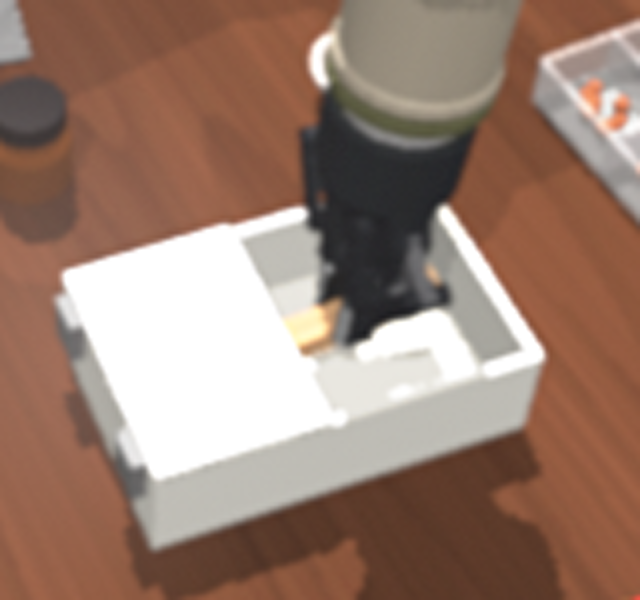

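The crop shows the tilted handle at (315,325) with its butt emerging at (433,275), and the force is near zero. I'll finish tilting to 20°.

Call:
{"api": "move_arm", "payload": {"commands": [[[0,-2,0,0.0012,0,-0.0044,0.0],[0,-2,0,0.0012,0,-0.0044,0.0],[0,-2,0,0.0012,0,-0.0044,0.0],[0,-2,0,0.0012,0,-0.0044,0.0],[0,-2,0,0.0012,0,-0.0044,0.0],[0,0,0,0,0,0,0.0],[0,0,0,0,0,0,0.0]]]}}

```text
time: 6.38
tool_pos: [0.5646, -0.1801, 0.0573]
orientation: [3.141, 0.086, 3.05]
force: [0.6, 0.4, -0.4]
opening: 0.191
gripper_force: 58.1
```

```bash
python3 - <<'E'
from h import *
p,d=optics.get_image('side'); 
f=lambda a,k:cv2.resize(a[...,::-1],None,fx=k,fy=k,interpolation=cv2.INTER_CUBIC)
cv2.imwrite('pics/s4.png',f(p[220:370,300:460],4))
s=status.sense(); print(s['tool_pos'],s['orientation'],s['joint_pos'],s['force'],s['moment'])
E
```

```text
[ 0.56474385 -0.18004267  0.057096  ] [3.14146514 0.08590632 3.05042547] [ 0.23190444  0.66334899 -0.01894615  2.09700057  0.00250434  0.29612138
  1.69474321] [-0.736372   -0.02190851 -1.21235491] [ 0.03495573  0.11914024 -0.01249127]
```

View pics/s4.png

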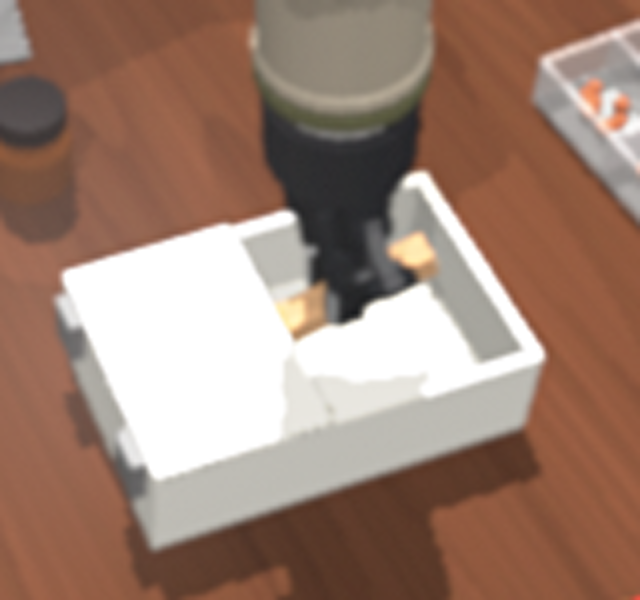

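The butt is up at (415,255) and the contact forces are about zero. Now I draw it out along its own axis.

Call:
{"api": "move_arm", "payload": {"commands": [[[0,0,0,-0.0145,0,-0.0039,0.0],[0,0,0,-0.0145,0,-0.0039,0.0],[0,0,0,-0.0145,0,-0.0039,0.0],[0,0,0,-0.0145,0,-0.0039,0.0],[0,0,0,0,0,0,0.0]]]}}

```text
time: 6.85
tool_pos: [0.6243, -0.1852, 0.0786]
orientation: [-3.141, 0.09, 3.051]
force: [0.7, -0.9, 0.3]
opening: 0.192
gripper_force: 58.1
```

Call:
{"api": "move_arm", "payload": {"commands": [[[0,0,0,-0.0145,0,-0.0039,0.0],[0,0,0,-0.0145,0,-0.0039,0.0],[0,0,0,-0.0145,0,-0.0039,0.0],[0,0,0,-0.0145,0,-0.0039,0.0],[0,0,0,-0.0145,0,-0.0039,0.0],[0,0,0,-0.0145,0,-0.0039,0.0],[0,0,0,0,0,0,0.0],[0,0,0,0,0,0,0.0]]]}}

```text
time: 7.52
tool_pos: [0.7044, -0.1927, 0.108]
orientation: [3.142, 0.086, 3.051]
force: [-0.2, 0.4, -1.4]
opening: 0.194
gripper_force: 58.1
```

```bash
python3 - <<'E'
from h import *
p,d=optics.get_image('side'); 
f=lambda a,k:cv2.resize(a[...,::-1],None,fx=k,fy=k,interpolation=cv2.INTER_CUBIC)
cv2.imwrite('pics/s5.png',f(p[170:370,300:500],3))
s=status.sense(); print(s['tool_pos'],s['orientation'],s['joint_pos'],s['force'],s['moment'])
E
```

```text
[ 0.70353    -0.19275135  0.10776809] [3.14151814 0.08468396 3.05029672] [ 0.19698635  0.70657159 -0.00546389  1.74928063 -0.00903492  0.60152653
  1.67971722] [-0.57388938  0.28836568 -1.0299946 ] [0.03192075 0.16230241 0.0323855 ]
```

View pics/s5.png

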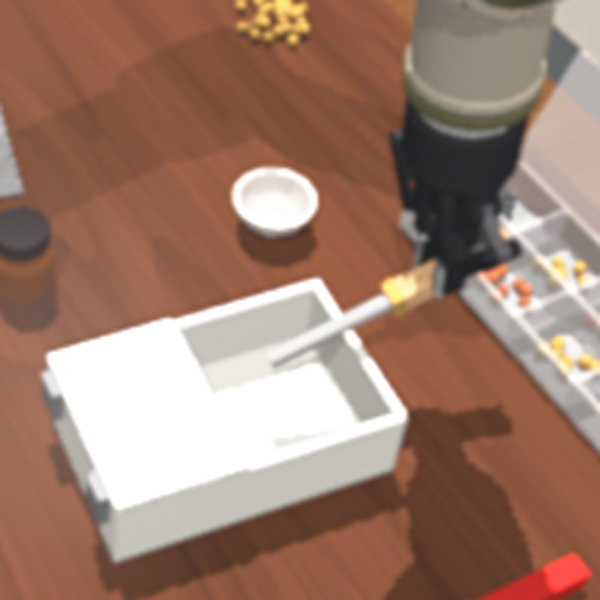

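The rod tip, at (275,363) in the crop, is well past the roof edge and nothing touches. I'll lift it, then level it.

Call:
{"api": "move_arm", "payload": {"commands": [[[0,0,0,-0.0026,0,-0.0299,0.0],[0,0,0,-0.0026,0,-0.0299,0.0],[0,0,0,-0.0026,0,-0.0299,0.0],[0,0,0,-0.0026,0,-0.0299,0.0],[0,4,0,0,0,0,0.0],[0,4,0,0,0,0,0.0],[0,4,0,0,0,0,0.0],[0,4,0,0,0,0,0.0],[0,4,0,0,0,0,0.0],[0,0,0,0,0,0,0.0],[0,0,0,0,0,0,0.0]]]}}

```text
time: 8.48
tool_pos: [0.7041, -0.1928, 0.2271]
orientation: [3.141, -0.263, 3.05]
force: [-0.7, 0.2, 0.1]
opening: 0.192
gripper_force: 58.2
```

Call:
{"api": "move_arm", "payload": {"commands": [[[0,0,0,0.0073,0.0109,0.002,0.0],[0,0,0,0.0145,0.0218,0.0039,0.0],[0,0,0,0.0145,0.0218,0.0039,0.0],[0,0,0,0.0145,0.0218,0.0039,0.0],[0,0,0,0.0145,0.0218,0.0039,0.0],[0,0,0,0.0145,0.0218,0.0039,0.0],[0,0,0,0.0145,0.0218,0.0039,0.0],[0,0,0,0.0145,0.0218,0.0039,0.0],[0,0,0,0.0145,0.0218,0.0039,0.0],[0,0,0,0.0145,0.0218,0.0039,0.0],[0,0,0,0.0145,0.0218,0.0039,0.0],[0,0,0,0.0145,0.0218,0.0039,0.0]]]}}

```text
time: 9.48
tool_pos: [0.5537, 0.0728, 0.2291]
orientation: [3.141, -0.26, 3.049]
force: [0.1, 0.8, -0.8]
opening: 0.193
gripper_force: 58.2
```

Call:
{"api": "move_arm", "payload": {"commands": [[[0,0,0,0.0145,0.0218,0.0039,0.0],[0,0,0,0.0145,0.0218,0.0039,0.0],[0,0,0,0.0145,0.0218,0.0039,0.0],[0,0,0,0.0145,0.0218,0.0039,0.0],[0,0,0,0.0145,0.0218,0.0039,0.0],[0,0,0,0.0145,0.0218,0.0039,0.0],[0,0,0,0.0073,0.0109,0.002,0.0],[0,0,0,0,0,0,0.0],[0,0,0,0,0,0,0.0],[0,0,0,0,0,0,0.0],[0,0,0,0,0,0,0.0],[0,0,0,0,0,0,0.0]]]}}

```text
time: 10.48
tool_pos: [0.4719, 0.2212, 0.2285]
orientation: [-3.141, -0.261, 3.048]
force: [-0.4, -0.5, -1.0]
opening: 0.19
gripper_force: 58.2
```

```bash
python3 - <<'E'
from h import *
p,d=optics.get_image('side'); 
cv2.imwrite('pics/s6.png',cv2.resize(p[60:360,140:540][...,::-1],None,fx=2,fy=2,interpolation=cv2.INTER_CUBIC))
P=cloud('side',d); np.savez('s6.npz',p=p,d=d,P=P)
s=status.sense(); print(s['tool_pos'],s['orientation'],s['joint_pos'],s['qd'],s['force'])
E
```

```text
[0.4718317  0.22144222 0.22851888] [-3.14125889 -0.26146124  3.04823821] [-0.39735543  0.46118173 -0.09241032  1.91371914 -0.11997628  0.99189098
  1.06975731] [-4.49492016e-03  2.54068635e-03 -3.80128943e-03 -2.82238737e-03
 -2.87029631e-05  2.06638507e-03 -1.22547825e-03] [ 0.02321851  0.51116103 -1.853754  ]
```

View pics/s6.png

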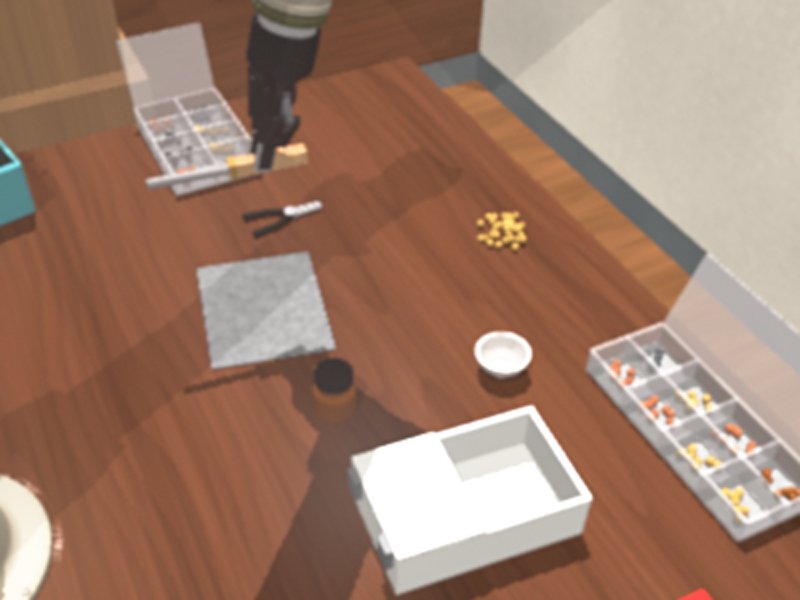

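The mandrel is held with its tip at (152,182) and butt at (305,153) in the crop. The mat is below, and the jar, bowl and pliers haven't moved. I'll check the level numerically.

```bash
python3 - <<'E'
from h import *
P=np.load('s6.npz')['P']
v,u=np.mgrid[:480,:640]
m=(u>=212)&(u<=296)&(v>130)&(v<156)&(P[...,2]>.15)&(P[...,2]<.26)&(abs(P[...,1]-.225)<.04)
q=P[m]
for a in np.arange(.33,.55,.03):
    k=q[(q[:,0]>=a)&(q[:,0]<a+.03)]
    if len(k): print(round(a,2),len(k),np.median(k,0).round(4))
E
```

```text
0.33 49 [0.3499 0.2309 0.2349]
0.36 68 [0.3749 0.2278 0.235 ]
0.39 67 [0.4046 0.2252 0.2349]
0.42 109 [0.4382 0.2191 0.2356]
0.45 180 [0.467  0.2117 0.2406]
0.48 110 [0.4968 0.2087 0.2375]
0.51 79 [0.5192 0.2078 0.2375]
```

```bash
python3 -c "
from rig import ticket; print(ticket.sign_off())"
```

```text
the job is handed in; nothing more can be done
None
```

The mandrel was tilted handle end up and drawn out through the hatch with no measurable force on the roof, then handed in held still and level about 23 cm above the bench, within about 15 mm of the mat's centre; the jar, bowl and pliers were left alone.

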